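Stand the tipped glue bottle back in its row and close the row up

TASK

One glue bottle has tipped over in the lane of the stationery tray. Stand it upright again in the lane, between the standing row and the sliding follower, then slide the follower up until all four bottles stand upright in one closed row against the end stop, with no slack left for one to tip. Do not knock over the standing bottles and leave the other things in the tray and on the desk where they are.

Things in the scene. Friction and masses are not known exactly. Their poses are not given: they have to be found in the camera images.
- tray: Fixed grey tray, 125 x 436 mm, floor 4 mm thick. Origin on the desk under the centre line of the bottle lane, which runs along tray y from -248 to +180 mm, 46 mm wide between low lips (4 mm thick, tops 12 mm above the desk). At y = +180 stands the end stop, a wall 70 mm high. At x = +27 to +94 mm is a pen trough with a marker and a pencil lying along its middle.
- follower (a joint): Slide of the follower along the lane, m: 0 = fully back, grows toward the end stop. The follower's flat front face stands at tray y = -0.170 + value. With the four bottles touching one another and the end stop it reads about 0.190. Stiff slide: stays where it is left.
- follower_grip (a point): Middle of the follower's upright white grip near its top, 86 mm above the desk. The grip is a post 30 mm across the lane and 22 mm along it, its top 96 mm above the desk; it stands 48 mm behind (tray -y) the front face of the aluminium plate (43 mm wide, its top 62 mm above the desk).
- tipped_bottle: Tipped squeeze bottle lying along the lane, its base toward the standing row and its cap toward the follower. 138 mm long; white body 40 mm in diameter for 95 mm from the base, yellow cap 38 mm in diameter above that; about 0.11 kg. Origin at the centre of its base, z axis along the bottle to the cap.
- bottle1: Standing bottle of the same kind, next to the end stop. Origin at the centre of its base, z up the bottle.
- bottle2: The same, second from the end stop.
- bottle3: The same, third from the end stop; the tipped bottle belongs next to it.
- marker: Bystander: marker pen, 17 x 135 x 16 mm, lying in the pen trough toward the end stop. Origin at the centre of its underside.
- pencil: Bystander: pencil, 7 x 156 x 7 mm, lying in the pen trough toward the follower end. Origin at the centre of its underside.
- red_cap: Bystander: upturned cup-shaped cap, 73 mm across, 64 mm high, standing behind the tray's follower end. Origin at the centre of its underside.
- padlock: Bystander: black padlock lying flat, 89 x 57 x 27 mm, beyond the end stop. Origin at the centre of its underside.
- spectacles: Bystander: folding spectacles standing open on the papers, 141 x 142 x 42 mm. Origin at the centre of their underside.

How it is judged:
On the way:
1. the tipped bottle stands upright on the lane floor (angle between tipped_bottle's own z axis and vertical below 0.12 rad and x of tipped_bottle in the frame of tray between -0.008 and 0.008 m and z of tipped_bottle in the frame of tray below 0.008 m), for 0.2 s.
At the end, for the whole second after the job is handed in: All four bottles stand upright (within 0.06 rad) on the lane floor, within 8 mm of its centre line, the once tipped one last, next to the follower; end stop, bottles and follower are closed up with at most 8 mm slack in all; all released and at rest (angle between each of tipped_bottle, bottle1, bottle2, bottle3's own z axis and vertical below 0.06 rad and z of each of tipped_bottle, bottle1, bottle2, bottle3 in the frame of tray below 0.007 m and x of tipped_bottle in the frame of tray between -0.008 and 0.008 m and x of bottle1 in the frame of tray between -0.008 and 0.008 m and x of bottle2 in the frame of tray between -0.008 and 0.008 m and x of bottle3 in the frame of tray between -0.008 and 0.008 m and y of tipped_bottle in the frame of tray between 0.026 and 0.048 m and value of joint follower above 0.182 m and linear speed of tipped_bottle below 0.02 m/s); the robot touches nothing.
It fails at once if a standing bottle is knocked over (angle between any of bottle1, bottle2, bottle3's own z axis and vertical above 0.4 rad).
It fails at once if another thing in the tray or on the desk is moved by more than 30 mm (distance of any of marker, pencil, red_cap, padlock, spectacles from where it was at the start of the episode above 0.03 m).
It also fails if it takes over 64 s, if anything falls off the work surface, if the arm or the gripper's body presses on something with over 40 N, if the wrist force passes 120 N, or if a joint passes its speed limit or range.

ROBOT

A 6-joint arm with a two-finger parallel gripper is mounted at the origin on a cart in front of the work surface, level with it; the furniture and walls round the work are solid. World frame = base frame: x ahead of the robot, y to its left, z up, the work surface at z = 0. Lengths are in m, angles in rad, forces in N, time in s.
With the tool pointing down it reaches from about 0.15 to 0.775 m from the base axis. Payload 6.1 kg.
Tool frame: the origin (TCP) lies at the very end of the fingers, on their centre line; the grasp point (between the pads) lies tcp_to_grasp behind it (tcp_to_grasp is the distance from the TCP to the grasp point, in m); z points along the fingers, y is the line along which they close (so a half turn about z gives the same grasp; the last joint's range is limited). The gripper opens to 85 mm and grips with 20 to 120 N. Pads are 22 mm wide; open, the fingers measure 114 mm over their backs; the gripper's body (76 mm by 85 mm) begins 54 mm behind the grasp point. The pads swing forward as they close: fully open they stand 13 mm farther back than shut.
Start: joints at [1.293, 0.126, -0.04, 1.405, 0, 1.571], TCP at [0.144, 0.505, 0.231] pointing down, gripper open.
Joint ranges: [-2.72, 2.72], [-0.95, 1.95], [-1.27, 1.35], [-1.78, 2.02], [-1.46, 1.47], [-3.14, 3.14]. Speed limits (rad/s): [2.39, 2.39, 3.01, 3.14, 3.14, 3.14].

INTERFACE

Orientations are given as a unit quaternion [x, y, z, w].
In Python, from station import state, read_camera, close_job, tcp_to_grasp gives the robot as it stands. The module is installed in compiled form; this text tells all that it offers.
- The arm moves only by the tool jog_arm, never from a script. Its argument "deltas" is a list of rows, each an object of numbers: "dx", "dy", "dz": the shift along the tool's x, y, z in cm; "ax", "ay", "az": the turn, a rotation vector about the tool's x, y, z in units of 5 degrees (1.0 is 5 degrees); "claw": the opening, from 0 (shut) to 1 (fully open). In form: [{"dx": .., "dy": .., "dz": .., "ax": .., "ay": .., "az": .., "claw": ..}, ...]. A call has 1 to 20 rows; each row shifts and turns the commanded pose from where the row before left it, along the tool's axes as they then stand; what a row does not reach is not made up. A row lasts 1/8 s, in which the tool goes at most 62.5 mm and 10.7 degrees, less where a joint would pass 70% of its speed; a pose out of reach is approached as far as the arm can. A call with a gripper value outside its range is refused whole. The fingers move at their own pace and stop on an object; "squeeze" is the grip in N (left out, the last holds). Time passes only in rows, so rows that do not move let the fingers close. It gives the time, the measured TCP pose, the force, the opening and the grip force at its end, in the units of the state.
- state(): the state, without advancing time (a new reading comes with each control period).
- read_camera(name): name is "scene" or "top" or "wrist"; returns a dict with "frame" (480x640x3 uint8, red, green, blue), "depth" (480x640 float32, m along the optical axis (not along the pixel's ray), 0 where there is no reading), "fx", "fy", "cx", "cy" (pixels), "k1" (the pictures are not rectified: a ray, as slopes to the right and down, at radius r is drawn at 1 + k1 r^2 times it, then the intrinsics apply), "camera_from_world" (4x4, takes a point from world to camera coordinates); the wrist camera has in their place "mount" (4x4, takes a point from camera to tool coordinates, whose origin is the TCP and whose axes are the flange's). Camera axes: x right, y down, z forward; pixel columns grow to the right and rows downward; lengths in m; the calibration is good to about 2 mm. A picture is of the moment at which its call begins: read the wrist's pose just before it.
- close_job(): hands the job in; it is judged then, once.
The state is a dict: "time": time; "joint_pos": joint angles; "dq": joint speeds; "joint_torque": joint torques, N m; "ee_pos": TCP position; "orientation": TCP orientation; "force": force on the tool from outside, world axes, zero at the start; "moment": the same for the moment, N m; "grip_width": finger opening in m; "grasp_force": force on a finger pad.
Only numpy, scipy, OpenCV 4.12 (cv2) and the standard library are available. Lean on these libraries where they do the work, as an engineer would, in place of code of your own. Each camera call takes 0.05 s, during which the arm holds its last target. There are 200 camera calls.

## Working session

There is one attempt and no reset: what is moved stays moved. The work goes in short steps, Python scripts to look and compute and a tool call to move; the robot and the scene stay as the last step left them, time stands still between calls to the robot, and variables do not carry over. Pictures are saved under pics/ and viewed, at most 10 in all, crops included, and the job is handed in when it is done.

Besides the shell and the picture viewer there is one more tool, called after "Emit:" by a JSON object that holds its "name" and its "arguments", one argument or row to a line. jog_arm: Moves the arm, as the interface text tells. Its arguments: {"type":"object","properties":{"deltas":{"type":"array","items":{"type":"object","properties":{"dx":{"type":"number"},"dy":{"type":"number"},"dz":{"type":"number"},"ax":{"type":"number"},"ay":{"type":"number"},"az":{"type":"number"},"claw":{"type":"number"}}}},"squeeze":{"type":"number"}},"required":["deltas"]}

```bash
mkdir -p pics; cat > h.py <<'E'
import numpy as np, cv2
from station import state, read_camera, close_job, tcp_to_grasp
from scipy.spatial.transform import Rotation as R
def cloud(c, s=None):
    h,w=c["depth"].shape; u,v=np.meshgrid(np.arange(w),np.arange(h))
    xd=(u-c["cx"])/c["fx"]; yd=(v-c["cy"])/c["fy"]; x,y=xd.copy(),yd.copy()
    for _ in range(10):
        f=1+c["k1"]*(x*x+y*y); x,y=xd/f,yd/f
    d=c["depth"]; P=np.stack([x*d,y*d,d],-1)
    if "camera_from_world" in c: T=np.linalg.inv(np.array(c["camera_from_world"]))
    else:
        W=np.eye(4); W[:3,:3]=R.from_quat(s["orientation"]).as_matrix(); W[:3,3]=s["ee_pos"]; T=W@np.array(c["mount"])
    Q=P@T[:3,:3].T+T[:3,3]; Q[d<=0]=np.nan
    return Q
E
python3 - <<'E'
from h import *
s=state(); print(s, tcp_to_grasp)
for n in("top","scene"):
    c=read_camera(n); cv2.imwrite(f"pics/{n}0.png",c["frame"][:,:,::-1]); np.savez(f"{n}0.npz",Q=cloud(c),f=c["frame"])
    print(n,np.linalg.inv(np.array(c["camera_from_world"])).round(3).tolist())
E
```

```text
{'time': 0.0, 'joint_pos': array([ 1.29305098e+00,  1.26381938e-01, -4.06214074e-02,  1.40542272e+00,
       -1.47211875e-05,  1.57083071e+00]), 'dq': array([-1.95608487e-05, -7.39695742e-04, -1.31409072e-03, -3.08213763e-03,
        1.45885162e-03,  1.72268887e-04]), 'joint_torque': array([-1.99403348e-04, -4.35917652e+01,  3.52921951e+01,  1.72440021e-02,
       -1.67201250e-05,  5.29491597e-07]), 'ee_pos': array([0.14383669, 0.50447104, 0.23052134]), 'orientation': array([ 1.38443706e-01,  9.90369969e-01, -8.08046814e-04, -1.05496326e-04]), 'force': array([-0.48356249,  0.08655409, -0.56803026]), 'moment': array([-0.02503977,  0.0027248 , -0.05653315]), 'grasp_force': 0.0, 'grip_width': 0.08539873582342677} 0.0187
top [[-0.019, -0.987, 0.16, 0.411], [-1.0, 0.019, -0.0, 0.106], [-0.003, -0.16, -0.987, 1.146], [0.0, 0.0, 0.0, 1.0]]
scene [[0.826, -0.413, 0.383, 0.027], [-0.563, -0.594, 0.575, -0.741], [-0.01, -0.69, -0.723, 1.135], [0.0, 0.0, 0.0, 1.0]]
```

View pics/top0.png

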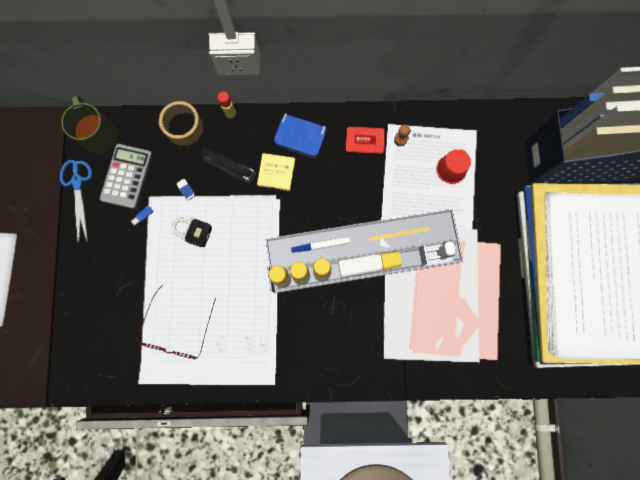

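View pics/scene0.png

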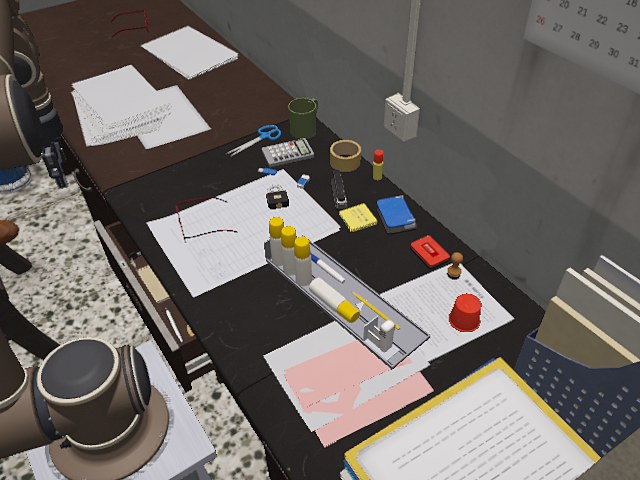

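The top view shows three standing yellow caps at (278,274), (299,271) and (322,267). The tipped bottle runs from (340,267) to a cap at (391,260), and the follower grip is at (449,248). Next I'll work out positions from the depth data.

```bash
python3 - <<'E'
from h import *
for n in("top","scene"):
    d=np.load(n+"0.npz"); Q=d["Q"]; f=d["f"]; hsv=cv2.cvtColor(f,cv2.COLOR_RGB2HSV)
    X,Y,Z=Q[...,0],Q[...,1],Q[...,2]
    roi=(X>.15)&(X<.5)&(Y>-.3)&(Y<.35)
    yel=(hsv[...,0]>18)&(hsv[...,0]<32)&(hsv[...,1]>120)&roi
    top=yel&(Z>.125)
    k,l,st,ce=cv2.connectedComponentsWithStats(top.astype(np.uint8))
    for i in range(1,k):
        if st[i,4]>15:
            p=Q[l==i]; print(n,"cap",st[i,4],p.mean(0).round(4),((p.max(0)+p.min(0))/2).round(4),(np.ptp(p,axis=0)).round(4))
    t=yel&(Z>.015)&(Z<.06); k,l,st,ce=cv2.connectedComponentsWithStats(t.astype(np.uint8))
    for i in range(1,k):
        if st[i,4]>30: p=Q[l==i]; print(n,"tipcap",st[i,4],p.mean(0).round(4),p.min(0).round(4),p.max(0).round(4))
    # end-stop, follower: by height bands
    for lo,hi in((.088,.105),(.055,.064),(.066,.076)):
        t=roi&(Z>lo)&(Z<hi)&~yel; k,l,st,ce=cv2.connectedComponentsWithStats(t.astype(np.uint8))
        for i in range(1,k):
            if st[i,4]>8: p=Q[l==i]; print(n,(lo,hi),st[i,4],p.mean(0).round(4),p.min(0).round(4),p.max(0).round(4))
    # tipped white body, z near 0.044 
    t=roi&(Z>.03)&(Z<.05)&(hsv[...,1]<60)&(hsv[...,2]>150); k,l,st,ce=cv2.connectedComponentsWithStats(t.astype(np.uint8))
    for i in range(1,k):
        if st[i,4]>60: 
            p=Q[l==i]; v=np.linalg.eigh(np.cov(p[:,:2].T))[1][:,1]; q=p[:,:2]@v
            print(n,"white",st[i,4],p.mean(0).round(4),v.round(3),p[q.argmin()].round(4),p[q.argmax()].round(4))
E
```

```text
top cap 42 [0.4968 0.1936 0.1382] [0.4967 0.1939 0.1356] [0.0064 0.025  0.0201]
top (0.066, 0.076) 17 [0.491  0.2146 0.0701] [0.482  0.213  0.0662] [0.4991 0.2175 0.0741]
scene cap 50 [0.4959 0.1931 0.1365] [0.4957 0.1938 0.1349] [0.0085 0.0259 0.0184]
scene (0.088, 0.105) 37 [0.4941 0.1885 0.095 ] [0.4892 0.1788 0.0881] [0.4997 0.2077 0.1042]
scene (0.088, 0.105) 16 [0.4985 0.151  0.0944] [0.4963 0.1403 0.0883] [0.4998 0.1625 0.1017]
scene (0.055, 0.064) 15 [0.4875 0.2158 0.059 ] [0.4805 0.2128 0.0552] [0.4962 0.2183 0.0638]
scene (0.055, 0.064) 20 [0.4934 0.1896 0.0593] [0.4886 0.1793 0.055 ] [0.4994 0.1988 0.0632]
scene (0.055, 0.064) 10 [0.4979 0.151  0.0596] [0.4971 0.1426 0.0564] [0.4994 0.1587 0.063 ]
scene (0.066, 0.076) 16 [0.4882 0.216  0.0694] [0.4791 0.2112 0.066 ] [0.4979 0.2191 0.0726]
scene (0.066, 0.076) 24 [0.4943 0.1884 0.072 ] [0.4895 0.179  0.0675] [0.4998 0.203  0.0755]
scene (0.066, 0.076) 13 [0.4979 0.1488 0.0703] [0.4962 0.14   0.0663] [0.4999 0.1569 0.0756]
```

```bash
python3 - <<'E'
from h import *
for n in("top","scene"):
    d=np.load(n+"0.npz"); Q=d["Q"]; f=d["f"]; hsv=cv2.cvtColor(f,cv2.COLOR_RGB2HSV)
    X,Y,Z=Q[...,0],Q[...,1],Q[...,2]
    roi=(X>.42)&(X<.68)&(Y>-.26)&(Y<.27)
    yel=(hsv[...,0]>18)&(hsv[...,0]<32)&(hsv[...,1]>120)&roi
    def comps(t,m):
        k,l,st,ce=cv2.connectedComponentsWithStats(t.astype(np.uint8))
        return [Q[l==i] for i in range(1,k) if st[i,4]>m]
    for p in comps(yel&(Z>.137),15): print(n,"cap",len(p),((p.max(0)+p.min(0))/2).round(4),np.ptp(p,axis=0).round(4))
    for p in comps(yel&(Z>.012)&(Z<.06),30): print(n,"tipcap",len(p),p.mean(0).round(4),p.min(0).round(4),p.max(0).round(4))
    for lo,hi in((.09,.105),(.056,.066),(.066,.075)):
        for p in comps(roi&(Z>lo)&(Z<hi)&~yel,8): print(n,(lo,hi),len(p),p.mean(0).round(4),p.min(0).round(4),p.max(0).round(4))
    for p in comps(roi&(Z>.028)&(Z<.05)&(hsv[...,1]<60)&(hsv[...,2]>150),60):
        v=np.linalg.eigh(np.cov(p[:,:2].T))[1][:,1]; q=p[:,:2]@v
        print(n,"white",len(p),p.mean(0).round(4),v.round(3),p[q.argmin()].round(4),p[q.argmax()].round(4),p[:,2].max())
    pc=yel&(Z>.004)&(Z<.02)
    for p in comps(pc,20): print(n,"pencil?",p.mean(0).round(4),p.min(0).round(4),p.max(0).round(4))
E
```

```text
top cap 210 [0.5235 0.104  0.142 ] [0.0322 0.0321 0.0095]
top cap 209 [0.5173 0.1522 0.1426] [0.0304 0.0321 0.0103]
top cap 219 [0.51   0.1944 0.1418] [0.0307 0.0322 0.0097]
top tipcap 280 [ 0.5454 -0.0482  0.0391] [ 0.5262 -0.0697  0.0237] [ 0.5638 -0.0271  0.0477]
top (0.09, 0.105) 119 [ 0.5623 -0.1656  0.0946] [ 0.5489 -0.1771  0.0901] [ 0.5769 -0.1559  0.1011]
top (0.09, 0.105) 14 [0.5059 0.1389 0.0946] [0.498  0.1333 0.0906] [0.5159 0.1484 0.1049]
top (0.056, 0.066) 34 [ 0.5561 -0.1202  0.0613] [ 0.5368 -0.1246  0.0565] [ 0.576  -0.1166  0.0649]
top (0.056, 0.066) 10 [ 0.5567 -0.1572  0.0615] [ 0.5493 -0.1621  0.0573] [ 0.5661 -0.1551  0.0651]
top (0.066, 0.075) 18 [ 0.5606 -0.1567  0.0711] [ 0.5477 -0.1611  0.0671] [ 0.5758 -0.1542  0.0748]
top (0.066, 0.075) 40 [0.5063 0.2171 0.0703] [0.482  0.213  0.0662] [0.5336 0.222  0.0741]
top white 735 [0.5358 0.0195 0.0406] [-0.151  0.989] [ 0.5341 -0.0286  0.0405] [0.5207 0.0643 0.0381] 0.04943909491759979
top pencil? [ 0.6096 -0.0765  0.0105] [ 0.5975 -0.1406  0.0042] [ 0.6213 -0.0116  0.0168]
scene cap 124 [0.5096 0.1972 0.142 ] [0.
[... 1271 characters left out ...]
1 0.0726]
scene (0.066, 0.075) 26 [0.4959 0.1872 0.0709] [0.4895 0.1771 0.0675] [0.5062 0.203  0.0747]
scene (0.066, 0.075) 36 [0.5043 0.1417 0.0698] [0.4962 0.133  0.0661] [0.5154 0.1569 0.0746]
scene (0.066, 0.075) 11 [0.5047 0.1064 0.0704] [0.5025 0.0967 0.0671] [0.5067 0.1178 0.0746]
scene (0.066, 0.075) 31 [0.5198 0.0902 0.0706] [0.507  0.0845 0.0662] [0.5347 0.099  0.0748]
scene (0.066, 0.075) 36 [ 0.5585 -0.1709  0.0705] [ 0.5446 -0.1757  0.066 ] [ 0.5799 -0.1585  0.0748]
scene white 501 [0.5319 0.0193 0.0403] [-0.153  0.988] [ 0.5306 -0.0295  0.0443] [0.5495 0.0726 0.0291] 0.049814393915245336
scene pencil? [ 0.6075 -0.0581  0.0107] [ 0.597  -0.1083  0.0048] [ 0.6195 -0.0012  0.0182]
```

Emit:
{"name": "jog_arm", "arguments": {
  "deltas": [
    {"dx":-4,"dy":-3,"claw":1},
    {"dx":-4,"dy":-3},
    {"dx":-4,"dy":-3},
    {"dx":-4,"dy":-3},
    {"dx":-4,"dy":-3},
    {"dx":-4,"dy":-3},
    {"dx":-4,"dy":-3},
    {"dx":-4,"dy":-3},
    {"dx":-4,"dy":-3},
    {"dx":-4,"dy":-3},
    {"dx":-4,"dy":-3},
    {"dx":-4,"dy":-3},
    {"dx":-4,"dy":-3},
    {"az":1.88},
    {"az":1.88},
    {"az":1.88},
    {"az":1.88},
    {"az":1.88},
    {"az":1.88},
    {"az":1.88}
  ],
  "squeeze": 40
}}

```text
$.deltas[0]: bad value
```

```bash
cat >> h.py <<'E'
# tray frame: origin O, axes columns (x, y, z)
ux=np.array([.9897,.143,0]); uy=np.array([-.143,.9897,0]); TR=np.stack([ux,uy,[0,0,1]],1); O=np.array([.5333,.0376,0])
def tray(p): return (np.asarray(p)-O)@TR
def rep(target=None):
    s=state(); M=R.from_quat(s["orientation"]).as_matrix(); g=s["ee_pos"]-tcp_to_grasp*M[:,2]
    print("t",round(s["time"],2),"q",s["joint_pos"].round(3),"tcp tray",tray(s["ee_pos"]).round(4),"grasp tray",tray(g).round(4))
    print("axes in tray x,y,z cols:\n",(TR.T@M).round(3),"F",s["force"].round(1),"w",round(s["grip_width"],4),"gf",round(s["grasp_force"],1))
    if target is not None: print("tool delta cm to TCP target",((TR@np.array(target)+O-s["ee_pos"])@M*100).round(2))
    return s,M
E
python3 -c "
from h import *
rep([0,-.049+.008,.12])"
```

```text
t 0.1 q [ 1.293  0.126 -0.04   1.405 -0.     1.571] tcp tray [-0.3186  0.5178  0.2306] grasp tray [-0.3186  0.5178  0.2493]
axes in tray x,y,z cols:
 [[-0.913  0.409 -0.001]
 [ 0.409  0.913 -0.001]
 [-0.    -0.001 -1.   ]] F [-0.   0.6  0. ] w 0.0857 gf 0.0
tool delta cm to TCP target [-51.93 -37.95  11.12]
```

Emit:
{"name": "jog_arm", "arguments": {
  "deltas": [
    {"dx":-4,"dy":-3,"dz":0,"ax":0,"ay":0,"az":0,"claw":1},
    {"dx":-4,"dy":-3,"dz":0,"ax":0,"ay":0,"az":0,"claw":1},
    {"dx":-4,"dy":-3,"dz":0,"ax":0,"ay":0,"az":0,"claw":1},
    {"dx":-4,"dy":-3,"dz":0,"ax":0,"ay":0,"az":0,"claw":1},
    {"dx":-4,"dy":-3,"dz":0,"ax":0,"ay":0,"az":0,"claw":1},
    {"dx":-4,"dy":-3,"dz":0,"ax":0,"ay":0,"az":0,"claw":1},
    {"dx":-4,"dy":-3,"dz":0,"ax":0,"ay":0,"az":0,"claw":1},
    {"dx":-4,"dy":-3,"dz":0,"ax":0,"ay":0,"az":0,"claw":1},
    {"dx":-4,"dy":-3,"dz":0,"ax":0,"ay":0,"az":0,"claw":1},
    {"dx":-4,"dy":-3,"dz":0,"ax":0,"ay":0,"az":0,"claw":1},
    {"dx":-4,"dy":-3,"dz":0,"ax":0,"ay":0,"az":0,"claw":1},
    {"dx":-4,"dy":-3,"dz":0,"ax":0,"ay":0,"az":0,"claw":1},
    {"dx":-4,"dy":-3,"dz":0,"ax":0,"ay":0,"az":0,"claw":1},
    {"dx":0,"dy":0,"dz":0,"ax":0,"ay":0,"az":1.88,"claw":1},
    {"dx":0,"dy":0,"dz":0,"ax":0,"ay":0,"az":1.88,"claw":1},
    {"dx":0,"dy":0,"dz":0,"ax":0,"ay":0,"az":1.88,"claw":1},
    {"dx":0,"dy":0,"dz":0,"ax":0,"ay":0,"az":1.88,"claw":1},
    {"dx":0,"dy":0,"dz":0,"ax":0,"ay":0,"az":1.88,"claw":1},
    {"dx":0,"dy":0,"dz":0,"ax":0,"ay":0,"az":1.88,"claw":1},
    {"dx":0,"dy":0,"dz":0,"ax":0,"ay":0,"az":1.88,"claw":1}
  ],
  "squeeze": 40
}}

```text
time: 2.6
ee_pos: [0.5369, -0.0128, 0.2308]
orientation: [0.656, 0.755, -0.0, -0.0]
force: [0.3, -0.3, 0.3]
grip_width: 0.0852
grasp_force: 0.0
```

```bash
python3 -c "
from h import *
rep([0,-.049+.008,.12])"
```

```text
t 2.6 q [-0.024  0.15  -0.013  1.409 -0.     1.408] tcp tray [-0.0037 -0.0504  0.2308] grasp tray [-0.0037 -0.0504  0.2495]
axes in tray x,y,z cols:
 [[ 0.004  1.    -0.001]
 [ 1.    -0.004  0.   ]
 [ 0.    -0.001 -1.   ]] F [ 0.3 -0.3  0.3] w 0.0852 gf 0.0
tool delta cm to TCP target [ 0.94  0.38 11.08]
```

Emit:
{"name": "jog_arm", "arguments": {
  "deltas": [
    {"dx":0.6,"dy":0.4,"dz":0,"ax":0,"ay":0,"az":0,"claw":1},
    {"dx":0,"dy":0,"dz":3,"ax":0,"ay":1,"az":0,"claw":1},
    {"dx":0,"dy":0,"dz":3,"ax":0,"ay":1,"az":0,"claw":1},
    {"dx":0,"dy":0,"dz":3,"ax":0,"ay":1,"az":0,"claw":1},
    {"dx":0,"dy":0,"dz":0,"ax":0,"ay":1,"az":0,"claw":1},
    {"dx":0,"dy":0,"dz":0,"ax":0,"ay":1,"az":0,"claw":1},
    {"dx":0,"dy":0,"dz":0,"ax":0,"ay":0,"az":0,"claw":1}
  ],
  "squeeze": 40
}}

```text
time: 3.48
ee_pos: [0.539, 0.0007, 0.1406]
orientation: [0.639, 0.738, 0.141, -0.164]
force: [0.1, -0.2, 0.0]
grip_width: 0.0857
grasp_force: 0.0
```

```bash
python3 -c "
from h import *
s,_=rep([0,-.044,.014])
c=read_camera('wrist'); cv2.imwrite('pics/w1.png',c['frame'][:,:,::-1]); Q=tray(cloud(c,s))
hsv=cv2.cvtColor(c['frame'],cv2.COLOR_RGB2HSV)
m=(Q[...,2]>.03)&(Q[...,2]<.055)&(abs(Q[...,0])<.03)
b=m&(hsv[...,1]<60)&(hsv[...,2]>120); y=m&(hsv[...,1]>120)&(abs(hsv[...,0].astype(int)-25)<8)
for n,k in(('body',b),('cap',y)):
  p=Q[k]; print(n,len(p),np.percentile(p,[1,50,99],axis=0).round(4).tolist()) if len(p) else 0
"
```

```text
t 3.48 q [-0.217  0.282 -0.112  1.343  0.406  1.175] tcp tray [ 0.0004 -0.0374  0.1406] grasp tray [ 0.0004 -0.0453  0.1575]
axes in tray x,y,z cols:
 [[-0.001  1.    -0.002]
 [ 0.906  0.002  0.423]
 [ 0.423 -0.002 -0.906]] F [ 0.1 -0.2  0. ] w 0.0857 gf 0.0
tool delta cm to TCP target [-5.95 -0.02 11.19]
body 6982 [[-0.0172, -0.0646, 0.0308], [0.0015, -0.0197, 0.0416], [0.0199, 0.0542, 0.0453]]
cap 2990 [[-0.0144, -0.1069, 0.0306], [0.0022, -0.0862, 0.0399], [0.0189, -0.0668, 0.0435]]
```

View pics/w1.png

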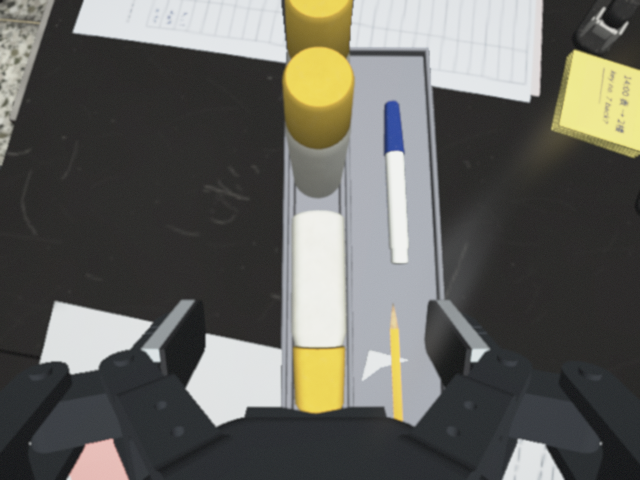

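The wrist view shows the tipped body between the open fingers, at columns 293–345 and rows 210–346, with the cap seam at row 346. The pencil is close to where the right finger will go, so I'll part-close the fingers before descending.

Emit:
{"name": "jog_arm", "arguments": {
  "deltas": [
    {"dx":-1,"dy":0,"dz":1.87,"ax":0,"ay":0,"az":0,"claw":0.72},
    {"dx":-1,"dy":0,"dz":1.87,"ax":0,"ay":0,"az":0,"claw":0.72},
    {"dx":-1,"dy":0,"dz":1.87,"ax":0,"ay":0,"az":0,"claw":0.72},
    {"dx":-1,"dy":0,"dz":1.87,"ax":0,"ay":0,"az":0,"claw":0.72},
    {"dx":-1,"dy":0,"dz":1.87,"ax":0,"ay":0,"az":0,"claw":0.72},
    {"dx":-1,"dy":0,"dz":1.87,"ax":0,"ay":0,"az":0,"claw":0.72},
    {"dx":0,"dy":0,"dz":0,"ax":0,"ay":0,"az":0,"claw":0.72},
    {"dx":0,"dy":0,"dz":0,"ax":0,"ay":0,"az":0,"claw":0},
    {"dx":0,"dy":0,"dz":0,"ax":0,"ay":0,"az":0,"claw":0},
    {"dx":0,"dy":0,"dz":0,"ax":0,"ay":0,"az":0,"claw":0},
    {"dx":0,"dy":0,"dz":0,"ax":0,"ay":0,"az":0,"claw":0},
    {"dx":0,"dy":0,"dz":0,"ax":0,"ay":0,"az":0,"claw":0}
  ],
  "squeeze": 40
}}

```text
time: 5.03
ee_pos: [0.5409, -0.0053, 0.0162]
orientation: [0.638, 0.739, 0.143, -0.163]
force: [-0.6, 0.1, 6.4]
grip_width: 0.0386
grasp_force: 40.5
```

```bash
python3 -c "
from h import *
rep()"
```

```text
t 5.03 q [-0.227  0.365 -0.284  1.087  0.406  1.164] tcp tray [ 0.0014 -0.0435  0.0162] grasp tray [ 0.0014 -0.0514  0.0331]
axes in tray x,y,z cols:
 [[-0.002  1.     0.002]
 [ 0.906  0.001  0.423]
 [ 0.423  0.002 -0.906]] F [-0.6  0.1  6.4] w 0.0386 gf 40.5
```

Emit:
{"name": "jog_arm", "arguments": {
  "deltas": [
    {"dx":0.42,"dy":0,"dz":-0.9,"ax":0,"ay":0,"az":0,"claw":0},
    {"dx":0.85,"dy":0,"dz":-1.8,"ax":0,"ay":0,"az":0,"claw":0},
    {"dx":0.85,"dy":0,"dz":-1.8,"ax":0,"ay":0,"az":0,"claw":0},
    {"dx":0.85,"dy":0,"dz":-1.8,"ax":0,"ay":0,"az":0,"claw":0},
    {"dx":0.85,"dy":0,"dz":-1.8,"ax":0,"ay":0,"az":0,"claw":0},
    {"dx":0.85,"dy":0,"dz":-1.8,"ax":0,"ay":0,"az":0,"claw":0},
    {"dx":0.85,"dy":0,"dz":-1.8,"ax":0,"ay":0,"az":0,"claw":0},
    {"dx":0,"dy":0,"dz":0,"ax":0,"ay":0,"az":0,"claw":0}
  ],
  "squeeze": 50
}}

```text
time: 6.02
ee_pos: [0.5407, -0.0052, 0.1457]
orientation: [0.639, 0.739, 0.142, -0.162]
force: [-0.6, 0.2, -1.6]
grip_width: 0.0385
grasp_force: 50.3
```

```bash
cat > look.py <<'E'
from h import *
# where the held bottle is (cloud from scene and top), in tray frame
rep()
for n in("top","scene"):
    c=read_camera(n); Q=tray(cloud(c)); hsv=cv2.cvtColor(c["frame"],cv2.COLOR_RGB2HSV)
    m=(abs(Q[...,0])<.12)&(Q[...,1]>-.16)&(Q[...,1]<.04)&(Q[...,2]>.03)
    y=m&(hsv[...,1]>120)&(abs(hsv[...,0].astype(int)-25)<8); b=m&(hsv[...,1]<60)&(hsv[...,2]>130)
    for k,t in(("cap",y),("body",b)):
        p=Q[t]
        if len(p)>20: print(n,k,len(p),np.percentile(p,[2,50,98],axis=0).round(3).tolist())
    cv2.imwrite(f"pics/{n}_now.png",c["frame"][:,:,::-1])
im=cv2.imread("pics/scene_now.png")[190:370,200:440]; cv2.imwrite("pics/crop.png",cv2.resize(im,None,fx=2.5,fy=2.5))
E
python3 look.py
```

```text
t 6.03 q [-0.226  0.283 -0.098  1.354  0.404  1.166] tcp tray [ 0.0012 -0.0434  0.1457] grasp tray [ 0.0012 -0.0513  0.1627]
axes in tray x,y,z cols:
 [[-0.002  1.     0.002]
 [ 0.907  0.001  0.421]
 [ 0.421  0.003 -0.907]] F [-0.6  0.2 -1.6] w 0.0385 gf 50.3
top cap 73 [[-0.015, -0.075, 0.164], [0.005, -0.068, 0.172], [0.032, -0.048, 0.23]]
top body 1675 [[-0.061, -0.152, 0.158], [-0.001, -0.048, 0.174], [0.061, 0.026, 0.613]]
scene cap 369 [[-0.022, -0.107, 0.145], [-0.008, -0.091, 0.165], [0.013, -0.065, 0.204]]
scene body 529 [[-0.058, -0.159, 0.058], [-0.013, -0.014, 0.171], [0.015, 0.028, 0.457]]
```

View pics/crop.png

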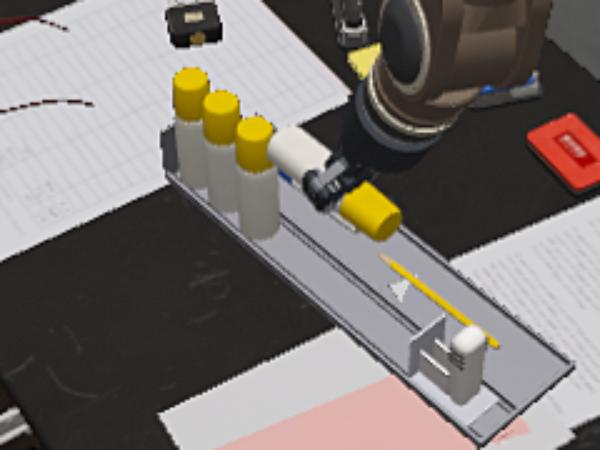

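The bottle is held level above the lane, cap at about (372,212) in the crop, and nothing else has been touched. Next I'll turn it over.

Emit:
{"name": "jog_arm", "arguments": {
  "deltas": [
    {"dx":0.85,"dy":0,"dz":-1.8,"ax":0,"ay":0,"az":0,"claw":0},
    {"dx":0,"dy":0,"dz":0,"ax":0,"ay":-1.25,"az":0,"claw":0},
    {"dx":0,"dy":0,"dz":0,"ax":0,"ay":-1.25,"az":0,"claw":0},
    {"dx":0,"dy":0,"dz":0,"ax":0,"ay":-1.25,"az":0,"claw":0},
    {"dx":0,"dy":0,"dz":0,"ax":0,"ay":-1.25,"az":0,"claw":0},
    {"dx":0,"dy":0,"dz":0,"ax":0,"ay":0,"az":-1.5,"claw":0},
    {"dx":0,"dy":0,"dz":0,"ax":0,"ay":0,"az":-1.5,"claw":0},
    {"dx":0,"dy":0,"dz":0,"ax":0,"ay":0,"az":-1.5,"claw":0},
    {"dx":0,"dy":0,"dz":0,"ax":0,"ay":0,"az":-1.5,"claw":0},
    {"dx":0,"dy":0,"dz":0,"ax":0,"ay":0,"az":-1.5,"claw":0},
    {"dx":0,"dy":0,"dz":0,"ax":0,"ay":0,"az":-1.5,"claw":0},
    {"dx":0,"dy":0,"dz":0,"ax":0,"ay":0,"az":-1.5,"claw":0},
    {"dx":0,"dy":0,"dz":0,"ax":0,"ay":0,"az":-1.5,"claw":0},
    {"dx":0,"dy":0,"dz":0,"ax":0,"ay":0,"az":-1.5,"claw":0},
    {"dx":0,"dy":0,"dz":0,"ax":0,"ay":0,"az":-1.5,"claw":0},
    {"dx":0,"dy":0,"dz":0,"ax":0,"ay":0,"az":-1.5,"claw":0},
    {"dx":0,"dy":0,"dz":0,"ax":0,"ay":0,"az":-1.5,"claw":0},
    {"dx":0,"dy":0,"dz":0,"ax":0,"ay":0,"az":0,"claw":0}
  ],
  "squeeze": 50
}}

```text
time: 8.38
ee_pos: [0.5393, -0.0047, 0.1629]
orientation: [-0.072, 0.997, 0.0, -0.001]
force: [0.1, 0.2, -1.5]
grip_width: 0.0384
grasp_force: 50.6
```

Emit:
{"name": "jog_arm", "arguments": {
  "deltas": [
    {"dx":0,"dy":0,"dz":0,"ax":0,"ay":-1.3,"az":0,"claw":0},
    {"dx":0,"dy":0,"dz":0,"ax":0,"ay":-1.3,"az":0,"claw":0},
    {"dx":0,"dy":0,"dz":0,"ax":0,"ay":-1.3,"az":0,"claw":0},
    {"dx":0,"dy":0,"dz":0,"ax":0,"ay":-1.3,"az":0,"claw":0},
    {"dx":0,"dy":0,"dz":0,"ax":0,"ay":-1.3,"az":0,"claw":0},
    {"dx":0,"dy":0,"dz":0,"ax":0,"ay":-1.3,"az":0,"claw":0},
    {"dx":0,"dy":0,"dz":0,"ax":0,"ay":-1.3,"az":0,"claw":0},
    {"dx":0,"dy":0,"dz":0,"ax":0,"ay":-1.3,"az":0,"claw":0},
    {"dx":0,"dy":0,"dz":0,"ax":0,"ay":-1.3,"az":0,"claw":0},
    {"dx":0,"dy":0,"dz":0,"ax":0,"ay":-1.3,"az":0,"claw":0},
    {"dx":0,"dy":0,"dz":0,"ax":0,"ay":0,"az":0,"claw":0}
  ],
  "squeeze": 50
}}

```text
time: 9.75
ee_pos: [0.5367, -0.0046, 0.1584]
orientation: [-0.059, 0.843, 0.04, 0.532]
force: [-0.9, 0.3, -2.6]
grip_width: 0.0379
grasp_force: 50.5
```

```bash
python3 look.py
```

```text
t 9.75 q [-0.157 -0.435 -1.25  -0.352  0.272 -0.129] tcp tray [-0.0027 -0.0422  0.1584] grasp tray [-0.0196 -0.0423  0.1664]
axes in tray x,y,z cols:
 [[-0.43   0.     0.903]
 [ 0.004  1.     0.001]
 [-0.903  0.004 -0.43 ]] F [-0.9  0.3 -2.6] w 0.0379 gf 50.5
top cap 328 [[-0.029, -0.058, 0.188], [-0.014, -0.041, 0.222], [0.003, -0.026, 0.226]]
top body 170 [[-0.079, -0.16, 0.056], [-0.021, -0.064, 0.179], [0.019, -0.018, 0.212]]
scene cap 368 [[-0.029, -0.061, 0.187], [-0.017, -0.05, 0.217], [0.003, -0.028, 0.228]]
scene body 153 [[-0.098, -0.159, 0.039], [-0.022, -0.06, 0.179], [0.014, 0.006, 0.211]]
```

View pics/crop.png

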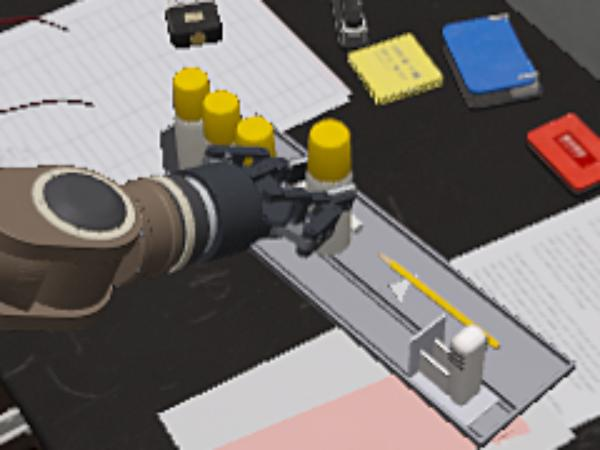

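The bottle is upright in the grip, cap at (330,150) in the crop, base about 88 mm up and 13 mm short of the centre line. Joint 3 is close to its limit, so I'll try lowering while moving forward.

Emit:
{"name": "jog_arm", "arguments": {
  "deltas": [
    {"dx":0.72,"dy":0,"dz":0.82,"ax":0,"ay":0,"az":0,"claw":0},
    {"dx":0.72,"dy":0,"dz":0.82,"ax":0,"ay":0,"az":0,"claw":0},
    {"dx":0.72,"dy":0,"dz":0.82,"ax":0,"ay":0,"az":0,"claw":0},
    {"dx":0,"dy":0,"dz":0,"ax":0,"ay":0,"az":0,"claw":0}
  ],
  "squeeze": 50
}}

```text
time: 10.35
ee_pos: [0.5573, -0.0035, 0.1383]
orientation: [-0.061, 0.843, 0.039, 0.534]
force: [-1.2, -0.6, -1.5]
grip_width: 0.038
grasp_force: 50.5
```

```bash
python3 look.py
```

```text
t 10.35 q [-0.144 -0.32  -1.26  -0.481  0.261 -0.126] tcp tray [ 0.0178 -0.0441  0.1383] grasp tray [ 0.0009 -0.0441  0.1463]
axes in tray x,y,z cols:
 [[-0.428 -0.002  0.904]
 [-0.     1.     0.002]
 [-0.904  0.001 -0.428]] F [-1.2 -0.6 -1.5] w 0.038 gf 50.5
top cap 314 [[-0.009, -0.06, 0.165], [0.005, -0.043, 0.202], [0.022, -0.028, 0.206]]
top body 188 [[-0.082, -0.16, 0.055], [-0.005, -0.066, 0.16], [0.023, -0.002, 0.2]]
scene cap 361 [[-0.011, -0.061, 0.166], [0.001, -0.05, 0.195], [0.022, -0.029, 0.206]]
scene body 150 [[-0.077, -0.159, 0.036], [-0.005, -0.062, 0.156], [0.018, -0.01, 0.187]]
```

Emit:
{"name": "jog_arm", "arguments": {
  "deltas": [
    {"dx":0,"dy":0,"dz":0,"ax":-1.13,"ay":0,"az":-0.535,"claw":0},
    {"dx":0,"dy":0,"dz":0,"ax":-1.13,"ay":0,"az":-0.535,"claw":0},
    {"dx":0,"dy":0,"dz":0,"ax":-1.13,"ay":0,"az":-0.535,"claw":0},
    {"dx":0,"dy":0,"dz":0,"ax":-1.13,"ay":0,"az":-0.535,"claw":0},
    {"dx":0,"dy":0,"dz":0,"ax":-1.13,"ay":0,"az":-0.535,"claw":0},
    {"dx":0,"dy":0,"dz":0,"ax":-1.13,"ay":0,"az":-0.535,"claw":0},
    {"dx":0,"dy":0,"dz":0,"ax":-1.13,"ay":0,"az":-0.535,"claw":0},
    {"dx":0,"dy":0,"dz":0,"ax":-1.13,"ay":0,"az":-0.535,"claw":0},
    {"dx":0,"dy":0,"dz":0,"ax":0,"ay":0,"az":0,"claw":0}
  ],
  "squeeze": 50
}}

```text
time: 11.58
ee_pos: [0.5577, -0.005, 0.1376]
orientation: [-0.411, 0.738, 0.261, 0.467]
force: [-0.1, -0.5, -0.9]
grip_width: 0.0386
grasp_force: 50.8
```

```bash
python3 look.py
```

```text
t 11.57 q [-0.508  0.158 -0.611  0.706  1.127 -1.463] tcp tray [ 0.018  -0.0456  0.1376] grasp tray [ 0.0072 -0.0586  0.1456]
axes in tray x,y,z cols:
 [[-0.276 -0.766  0.58 ]
 [-0.327  0.642  0.693]
 [-0.904  0.001 -0.428]] F [-0.1 -0.5 -0.9] w 0.0386 gf 50.8
top cap 332 [[-0.006, -0.069, 0.154], [0.009, -0.051, 0.201], [0.03, -0.035, 0.205]]
top body 400 [[-0.104, -0.159, 0.069], [-0.018, -0.087, 0.182], [0.028, -0.033, 0.244]]
```

Emit:
{"name": "jog_arm", "arguments": {
  "deltas": [
    {"dx":0.81,"dy":0.34,"dz":0.475,"ax":0,"ay":0,"az":0,"claw":0},
    {"dx":0.81,"dy":0.34,"dz":0.475,"ax":0,"ay":0,"az":0,"claw":0},
    {"dx":0.81,"dy":0.34,"dz":0.475,"ax":0,"ay":0,"az":0,"claw":0},
    {"dx":0.81,"dy":0.34,"dz":0.475,"ax":0,"ay":0,"az":0,"claw":0},
    {"dx":0.81,"dy":0.34,"dz":0.475,"ax":0,"ay":0,"az":0,"claw":0},
    {"dx":0.81,"dy":0.34,"dz":0.475,"ax":0,"ay":0,"az":0,"claw":0},
    {"dx":0,"dy":0,"dz":0,"ax":0,"ay":0,"az":0,"claw":0}
  ],
  "squeeze": 50
}}

```text
time: 12.55
ee_pos: [0.5406, 0.0117, 0.0803]
orientation: [-0.412, 0.738, 0.261, 0.467]
force: [0.8, -0.6, -1.2]
grip_width: 0.0381
grasp_force: 50.6
```

```bash
python3 look.py
```

```text
t 12.55 q [-0.494  0.191 -0.731  0.526  1.126 -1.435] tcp tray [ 0.0036 -0.0267  0.0803] grasp tray [-0.0073 -0.0396  0.0883]
axes in tray x,y,z cols:
 [[-0.274 -0.768  0.58 ]
 [-0.328  0.641  0.694]
 [-0.904  0.    -0.427]] F [ 0.8 -0.6 -1.2] w 0.0381 gf 50.6
top cap 274 [[-0.02, -0.049, 0.108], [-0.005, -0.031, 0.144], [0.01, -0.017, 0.148]]
top body 416 [[-0.118, -0.159, 0.061], [-0.086, -0.129, 0.131], [0.02, -0.015, 0.204]]
scene body 34 [[-0.02, -0.159, 0.031], [-0.004, -0.157, 0.063], [0.021, -0.124, 0.127]]
```

View pics/crop.png

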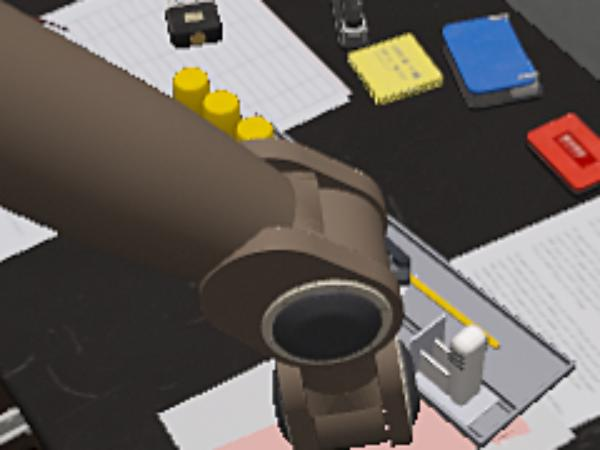

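In the crop the arm hides the bottle from the scene camera. The top camera puts its axis at about tray (-4, -33) mm, with the base about 4–6 mm above the floor. I'll lower it gently and watch the force.

Emit:
{"name": "jog_arm", "arguments": {
  "deltas": [
    {"dx":0.15,"dy":-0.08,"dz":0.15,"ax":0,"ay":0,"az":0,"claw":0},
    {"dx":0.15,"dy":-0.08,"dz":0.14,"ax":0,"ay":0,"az":0,"claw":0},
    {"dx":0,"dy":0,"dz":0,"ax":0,"ay":0,"az":0,"claw":0}
  ],
  "squeeze": 50
}}

```text
time: 13.02
ee_pos: [0.5432, 0.0117, 0.0774]
orientation: [-0.412, 0.737, 0.261, 0.468]
force: [-0.5, 0.3, -1.9]
grip_width: 0.0384
grasp_force: 51.0
```

```bash
python3 look.py
```

```text
t 13.03 q [-0.492  0.197 -0.732  0.512  1.126 -1.429] tcp tray [ 0.0061 -0.027   0.0774] grasp tray [-0.0047 -0.04    0.0854]
axes in tray x,y,z cols:
 [[-0.273 -0.767  0.58 ]
 [-0.328  0.641  0.694]
 [-0.904 -0.001 -0.427]] F [-0.5  0.3 -1.9] w 0.0384 gf 51.0
top cap 265 [[-0.018, -0.048, 0.108], [-0.003, -0.032, 0.141], [0.013, -0.017, 0.145]]
top body 430 [[-0.118, -0.159, 0.061], [-0.085, -0.13, 0.128], [0.021, -0.015, 0.201]]
scene body 36 [[-0.02, -0.16, 0.034], [-0.006, -0.157, 0.064], [0.019, -0.122, 0.126]]
```

Not touching yet (force is -1.9 N), so I'll lower in 1 mm rows.

Emit:
{"name": "jog_arm", "arguments": {
  "deltas": [
    {"dx":0.09,"dy":0,"dz":0.04,"ax":0,"ay":0,"az":0,"claw":0},
    {"dx":0.09,"dy":0,"dz":0.04,"ax":0,"ay":0,"az":0,"claw":0},
    {"dx":0,"dy":0,"dz":0,"ax":0,"ay":0,"az":0,"claw":0}
  ],
  "squeeze": 50
}}

```text
time: 13.5
ee_pos: [0.5435, 0.012, 0.0774]
orientation: [-0.412, 0.736, 0.261, 0.469]
force: [-4.3, -1.4, 9.4]
grip_width: 0.0381
grasp_force: 51.6
```

Emit:
{"name": "jog_arm", "arguments": {
  "deltas": [
    {"dx":-0.07,"dy":0,"dz":-0.03,"ax":0,"ay":0,"az":0,"claw":0},
    {"dx":0,"dy":0,"dz":0,"ax":0,"ay":0,"az":0,"claw":0.5},
    {"dx":0,"dy":0,"dz":0,"ax":0,"ay":0,"az":0,"claw":0.6},
    {"dx":0,"dy":0,"dz":0,"ax":0,"ay":0,"az":0,"claw":0.75},
    {"dx":0,"dy":0,"dz":0,"ax":0,"ay":0,"az":0,"claw":0.75},
    {"dx":0,"dy":0,"dz":0,"ax":0,"ay":0,"az":0,"claw":0.75}
  ],
  "squeeze": 40
}}

```text
time: 14.25
ee_pos: [0.543, 0.0117, 0.0759]
orientation: [-0.412, 0.737, 0.261, 0.467]
force: [-0.5, -0.9, -0.1]
grip_width: 0.0643
grasp_force: 0.0
```

```bash
python3 look.py
```

```text
t 14.25 q [-0.492  0.199 -0.734  0.509  1.126 -1.429] tcp tray [ 0.0059 -0.027   0.0759] grasp tray [-0.005  -0.0399  0.0839]
axes in tray x,y,z cols:
 [[-0.273 -0.767  0.58 ]
 [-0.328  0.641  0.694]
 [-0.904 -0.    -0.427]] F [-0.5 -0.9 -0.1] w 0.0643 gf 0.0
top cap 267 [[-0.018, -0.049, 0.105], [-0.004, -0.032, 0.141], [0.013, -0.017, 0.145]]
top body 475 [[-0.118, -0.159, 0.062], [-0.081, -0.127, 0.125], [0.028, -0.011, 0.2]]
scene body 38 [[-0.018, -0.159, 0.033], [-0.007, -0.157, 0.063], [0.019, -0.123, 0.128]]
```

Emit:
{"name": "jog_arm", "arguments": {
  "deltas": [
    {"dx":0,"dy":0,"dz":-0.7,"ax":0,"ay":0,"az":0,"claw":0.75},
    {"dx":0,"dy":0,"dz":-1.5,"ax":0,"ay":0,"az":0,"claw":0.75},
    {"dx":0,"dy":0,"dz":-1.5,"ax":0,"ay":0,"az":0,"claw":0.75},
    {"dx":0,"dy":0,"dz":-1.5,"ax":0,"ay":0,"az":0,"claw":0.75},
    {"dx":0,"dy":0,"dz":-2,"ax":0,"ay":0,"az":0,"claw":0.75},
    {"dx":0,"dy":0,"dz":-2,"ax":0,"ay":0,"az":0,"claw":0.75},
    {"dx":0,"dy":0,"dz":-2,"ax":0,"ay":0,"az":0,"claw":0.75},
    {"dx":-2.7,"dy":0,"dz":-1.3,"ax":0,"ay":0,"az":0,"claw":0.75},
    {"dx":-2.7,"dy":0,"dz":-1.3,"ax":0,"ay":0,"az":0,"claw":0.75},
    {"dx":-2.7,"dy":0,"dz":-1.3,"ax":0,"ay":0,"az":0,"claw":0.75},
    {"dx":0,"dy":0,"dz":0,"ax":0,"ay":0,"az":0,"claw":0.75}
  ],
  "squeeze": 40
}}

```text
time: 15.72
ee_pos: [0.4901, -0.0756, 0.2156]
orientation: [-0.413, 0.737, 0.259, 0.468]
force: [0.6, -0.3, -0.1]
grip_width: 0.0637
grasp_force: 0.0
```

```bash
python3 look.py; python3 -c "
from h import *
s=state(); M=TR.T@R.from_quat(s['orientation']).as_matrix()
t=np.radians(25); D=np.array([[0,1,0],[np.cos(t),0,np.sin(t)],[np.sin(t),0,-np.cos(t)]])  # cols in tray
r=R.from_matrix(M.T@D).as_rotvec(degrees=True)/5; print('rotvec units',r.round(2), 'yaw in tool axes for -90 about world z')
g=np.array([0,-.205,.19])-0*D[:,2]; print('shift in tray', (g-tray(s['ee_pos'])).round(3), 'in tool cm',((g-tray(s['ee_pos']))@M*100).round(2))"
```

```text
t 15.72 q [-0.714  0.17  -0.42   1.304  1.103 -1.935] tcp tray [-0.0589 -0.1059  0.2156] grasp tray [-0.0698 -0.1188  0.2236]
axes in tray x,y,z cols:
 [[-0.271 -0.767  0.581]
 [-0.331  0.641  0.692]
 [-0.904 -0.005 -0.427]] F [ 0.6 -0.3 -0.1] w 0.0637 gf 0.0
top cap 266 [[-0.018, -0.048, 0.107], [-0.004, -0.032, 0.141], [0.013, -0.017, 0.145]]
top body 212 [[-0.111, -0.159, 0.052], [-0.048, -0.133, 0.234], [0.018, -0.015, 0.244]]
rotvec units [10.    7.55 27.71] yaw in tool axes for -90 about world z
shift in tray [ 0.06  -0.1   -0.023] in tool cm [  3.77 -10.97  -2.47]
```

View pics/crop.png

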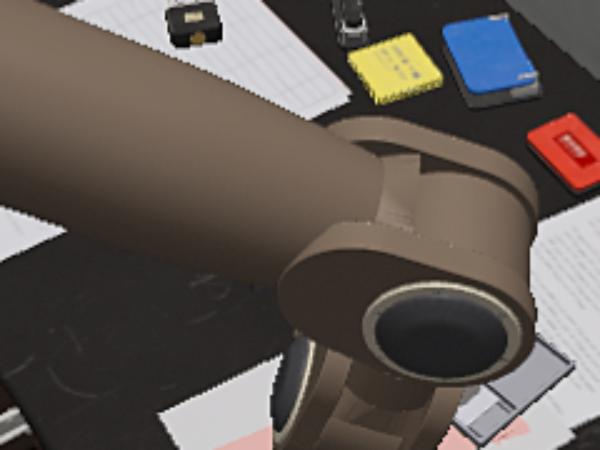

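The scene view is blocked by the arm, but the top camera puts the cap at tray (-3, -32) mm and 145 mm high, so the bottle is standing. Now for the follower, using the half-turned grasp.

```bash
python3 -c "
from h import *
s=state(); M=TR.T@R.from_quat(s['orientation']).as_matrix()
t=np.radians(25); D=np.array([[0,-1,0],[-np.cos(t),0,np.sin(t)],[-np.sin(t),0,-np.cos(t)]])
print(np.linalg.det(D),'rotvec units',(R.from_matrix(M.T@D).as_rotvec(degrees=True)/5).round(2))
g=np.array([0,-.22,.20]); print('in tool cm',((g-tray(s['ee_pos']))@M*100).round(2))
c=read_camera('top'); Q=tray(cloud(c)); m=(Q[...,1]<-.14)&(Q[...,1]>-.27)&(abs(Q[...,0])<.04)
for lo,hi in((.088,.104),(.055,.066)):
  p=Q[m&(Q[...,2]>lo)&(Q[...,2]<hi)]; print(lo,len(p),p.min(0).round(3),p.max(0).round(3)) if len(p) else 0
"
```

```text
0.9999999999999999 rotvec units [-5.74  7.61 -5.76]
in tool cm [  3.35 -11.93  -3.94]
0.088 127 [-0.016 -0.217  0.088] [ 0.015 -0.195  0.1  ]
0.055 52 [-0.02  -0.198  0.055] [ 0.02  -0.158  0.066]
```

Emit:
{"name": "jog_arm", "arguments": {
  "deltas": [
    {"dx":0.56,"dy":-2,"dz":-0.66,"ax":0,"ay":0,"az":0,"claw":0.75},
    {"dx":0.56,"dy":-2,"dz":-0.66,"ax":0,"ay":0,"az":0,"claw":0.75},
    {"dx":0.56,"dy":-2,"dz":-0.66,"ax":0,"ay":0,"az":0,"claw":0.75},
    {"dx":0.56,"dy":-2,"dz":-0.66,"ax":0,"ay":0,"az":0,"claw":0.75},
    {"dx":0.56,"dy":-2,"dz":-0.66,"ax":0,"ay":0,"az":0,"claw":0.75},
    {"dx":0.56,"dy":-2,"dz":-0.66,"ax":0,"ay":0,"az":0,"claw":0.75},
    {"dx":0,"dy":0,"dz":0,"ax":-0.72,"ay":0.95,"az":-0.72,"claw":0.75},
    {"dx":0,"dy":0,"dz":0,"ax":-0.72,"ay":0.95,"az":-0.72,"claw":0.75},
    {"dx":0,"dy":0,"dz":0,"ax":-0.72,"ay":0.95,"az":-0.72,"claw":0.75},
    {"dx":0,"dy":0,"dz":0,"ax":-0.72,"ay":0.95,"az":-0.72,"claw":0.75},
    {"dx":0,"dy":0,"dz":0,"ax":-0.72,"ay":0.95,"az":-0.72,"claw":0.75},
    {"dx":0,"dy":0,"dz":0,"ax":-0.72,"ay":0.95,"az":-0.72,"claw":0.75},
    {"dx":0,"dy":0,"dz":0,"ax":-0.72,"ay":0.95,"az":-0.72,"claw":0.75},
    {"dx":0,"dy":0,"dz":0,"ax":-0.72,"ay":0.95,"az":-0.72,"claw":0.75},
    {"dx":0,"dy":0,"dz":0,"ax":0,"ay":0,"az":0,"claw":0.75}
  ],
  "squeeze": 60
}}

```text
time: 17.75
ee_pos: [0.5659, -0.1792, 0.1996]
orientation: [0.739, -0.638, -0.165, -0.142]
force: [-0.5, 0.8, 0.2]
grip_width: 0.0639
grasp_force: 0.0
```

```bash
python3 -c "
from h import *
rep([0,-.201,.068])"; python3 look.py
```

```text
t 17.75 q [-0.479  0.468  0.276  1.648  0.351 -2.244] tcp tray [ 0.0013 -0.2193  0.1996] grasp tray [ 0.0013 -0.2272  0.2166]
axes in tray x,y,z cols:
 [[ 0.002 -1.    -0.002]
 [-0.905 -0.003  0.425]
 [-0.425  0.001 -0.905]] F [-0.5  0.8  0.2] w 0.0639 gf 0.0
tool delta cm to TCP target [ 3.94  0.11 12.69]
t 17.75 q [-0.479  0.468  0.276  1.648  0.351 -2.244] tcp tray [ 0.0013 -0.2193  0.1996] grasp tray [ 0.0013 -0.2272  0.2166]
axes in tray x,y,z cols:
 [[ 0.002 -1.    -0.002]
 [-0.905 -0.003  0.425]
 [-0.425  0.001 -0.905]] F [-0.5  0.8  0.2] w 0.0639 gf 0.0
top cap 268 [[-0.018, -0.049, 0.105], [-0.004, -0.032, 0.141], [0.013, -0.017, 0.145]]
top body 52 [[-0.02, -0.16, 0.042], [0.004, -0.1, 0.066], [0.02, -0.015, 0.139]]
scene cap 324 [[-0.019, -0.05, 0.105], [-0.007, -0.039, 0.134], [0.013, -0.02, 0.145]]
scene body 95 [[-0.02, -0.159, 0.036], [-0.009, -0.048, 0.091], [0.019, -0.019, 0.099]]
```

View pics/crop.png

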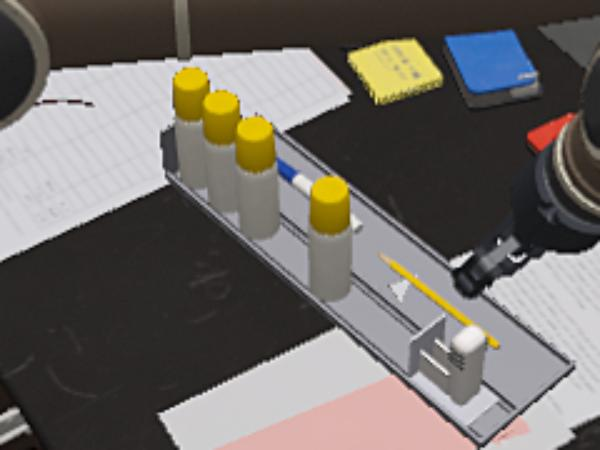

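All four bottles now stand. The rescued one is at about (330,240) in the crop and the follower post at (468,365). Next I'll descend and grip the post.

Emit:
{"name": "jog_arm", "arguments": {
  "deltas": [
    {"dx":0.56,"dy":0.02,"dz":1.81,"ax":0,"ay":0,"az":0,"claw":0.75},
    {"dx":0.56,"dy":0.02,"dz":1.81,"ax":0,"ay":0,"az":0,"claw":0.75},
    {"dx":0.56,"dy":0.02,"dz":1.81,"ax":0,"ay":0,"az":0,"claw":0.75},
    {"dx":0.56,"dy":0.02,"dz":1.81,"ax":0,"ay":0,"az":0,"claw":0.75},
    {"dx":0.56,"dy":0.02,"dz":1.81,"ax":0,"ay":0,"az":0,"claw":0.75},
    {"dx":0.56,"dy":0.02,"dz":1.81,"ax":0,"ay":0,"az":0,"claw":0.75},
    {"dx":0.56,"dy":0.02,"dz":1.81,"ax":0,"ay":0,"az":0,"claw":0.75},
    {"dx":0,"dy":0,"dz":0,"ax":0,"ay":0,"az":0,"claw":0.75},
    {"dx":0,"dy":0,"dz":0,"ax":0,"ay":0,"az":0,"claw":0},
    {"dx":0,"dy":0,"dz":0,"ax":0,"ay":0,"az":0,"claw":0},
    {"dx":0,"dy":0,"dz":0,"ax":0,"ay":0,"az":0,"claw":0},
    {"dx":0,"dy":0,"dz":0,"ax":0,"ay":0,"az":0,"claw":0},
    {"dx":0,"dy":0,"dz":0,"ax":0,"ay":0,"az":0,"claw":0}
  ],
  "squeeze": 70
}}

```text
time: 19.48
ee_pos: [0.5637, -0.1633, 0.0703]
orientation: [0.739, -0.638, -0.162, -0.143]
force: [8.4, 0.7, -0.8]
grip_width: 0.0286
grasp_force: 69.7
```

```bash
python3 -c "
from h import *
rep([0,-.201,.068])"
```

```text
t 19.48 q [-0.459  0.482  0.013  1.357  0.358 -2.222] tcp tray [ 0.0014 -0.2032  0.0703] grasp tray [ 0.0013 -0.2111  0.0872]
axes in tray x,y,z cols:
 [[ 0.003 -1.     0.004]
 [-0.906 -0.001  0.422]
 [-0.422 -0.005 -0.906]] F [ 8.4  0.7 -0.8] w 0.0286 gf 69.7
tool delta cm to TCP target [-0.1   0.14  0.3 ]
```

Emit:
{"name": "jog_arm", "arguments": {
  "deltas": [
    {"dx":-0.45,"dy":0,"dz":0.21,"ax":0,"ay":0,"az":0,"claw":0},
    {"dx":-0.9,"dy":0,"dz":0.42,"ax":0,"ay":0,"az":0,"claw":0},
    {"dx":-0.9,"dy":0,"dz":0.42,"ax":0,"ay":0,"az":0,"claw":0},
    {"dx":-0.9,"dy":0,"dz":0.42,"ax":0,"ay":0,"az":0,"claw":0},
    {"dx":-0.9,"dy":0,"dz":0.42,"ax":0,"ay":0,"az":0,"claw":0},
    {"dx":-0.9,"dy":0,"dz":0.42,"ax":0,"ay":0,"az":0,"claw":0},
    {"dx":-0.9,"dy":0,"dz":0.42,"ax":0,"ay":0,"az":0,"claw":0},
    {"dx":-0.9,"dy":0,"dz":0.42,"ax":0,"ay":0,"az":0,"claw":0},
    {"dx":-0.9,"dy":0,"dz":0.42,"ax":0,"ay":0,"az":0,"claw":0},
    {"dx":-0.9,"dy":0,"dz":0.42,"ax":0,"ay":0,"az":0,"claw":0},
    {"dx":0,"dy":0,"dz":0,"ax":0,"ay":0,"az":0,"claw":0}
  ],
  "squeeze": 70
}}

```text
time: 20.85
ee_pos: [0.5501, -0.069, 0.0703]
orientation: [0.739, -0.638, -0.162, -0.144]
force: [9.2, 2.7, -2.2]
grip_width: 0.0289
grasp_force: 69.8
```

```bash
cat > row.py <<'E'
from h import *
rep()
for n in("top","scene"):
    c=read_camera(n); Q=tray(cloud(c)); hsv=cv2.cvtColor(c["frame"],cv2.COLOR_RGB2HSV)
    t=(abs(Q[...,0])<.06)&(Q[...,1]>-.2)&(Q[...,1]<.2)&(Q[...,2]>.136)&(hsv[...,1]>120)&(abs(hsv[...,0].astype(int)-25)<8)
    k,l,st,_=cv2.connectedComponentsWithStats(t.astype(np.uint8))
    for i in range(1,k):
        if st[i,4]>15: p=Q[l==i]; print(n,"cap",len(p),((p.max(0)+p.min(0))/2).round(4),np.median(p[:,2]).round(4))
    p=Q[(abs(Q[...,0])<.018)&(abs(Q[...,2]-.0605)<.004)&(hsv[...,1]<60)&(Q[...,1]>-.2)&(Q[...,1]<.04)]; print(n,"plate",len(p),np.percentile(p[:,1],[5,50,95]).round(4) if len(p) else "")
    cv2.imwrite(f"pics/{n}_now.png",c["frame"][:,:,::-1])
im=cv2.imread("pics/scene_now.png")[190:370,200:440]; cv2.imwrite("pics/crop.png",cv2.resize(im,None,fx=2.5,fy=2.5))
E
python3 row.py
```

```text
t 20.85 q [-0.328  0.38  -0.137  1.259  0.389 -2.086] tcp tray [ 0.0013 -0.1079  0.0703] grasp tray [ 0.0013 -0.1158  0.0872]
axes in tray x,y,z cols:
 [[ 0.003 -1.     0.004]
 [-0.906 -0.001  0.423]
 [-0.423 -0.005 -0.906]] F [ 9.2  2.7 -2.2] w 0.0289 gf 69.8
top cap 215 [-0.0016 -0.0345  0.1411] 0.1417
top cap 210 [1.000e-04 6.760e-02 1.419e-01] 0.1416
top cap 209 [1.000e-04 1.154e-01 1.411e-01] 0.1415
top cap 220 [-0.0009  0.1585  0.1415] 0.1415
top plate 36 [-0.1007 -0.0646 -0.0179]
scene cap 131 [-0.0018  0.1596  0.1416] 0.1416
scene cap 133 [-0.0002  0.1163  0.1412] 0.1411
scene cap 141 [-0.0025  0.0683  0.1416] 0.1413
scene cap 158 [-0.0023 -0.033   0.1413] 0.141
scene plate 85 [-0.1196 -0.0625 -0.0458]
```

Emit:
{"name": "jog_arm", "arguments": {
  "deltas": [
    {"dx":-0.36,"dy":0,"dz":0.17,"ax":0,"ay":0,"az":0,"claw":0},
    {"dx":-0.36,"dy":0,"dz":0.17,"ax":0,"ay":0,"az":0,"claw":0},
    {"dx":-0.36,"dy":0,"dz":0.17,"ax":0,"ay":0,"az":0,"claw":0},
    {"dx":-0.36,"dy":0,"dz":0.17,"ax":0,"ay":0,"az":0,"claw":0},
    {"dx":-0.36,"dy":0,"dz":0.17,"ax":0,"ay":0,"az":0,"claw":0},
    {"dx":-0.36,"dy":0,"dz":0.17,"ax":0,"ay":0,"az":0,"claw":0},
    {"dx":-0.36,"dy":0,"dz":0.17,"ax":0,"ay":0,"az":0,"claw":0},
    {"dx":-0.36,"dy":0,"dz":0.17,"ax":0,"ay":0,"az":0,"claw":0},
    {"dx":-0.36,"dy":0,"dz":0.17,"ax":0,"ay":0,"az":0,"claw":0},
    {"dx":-0.36,"dy":0,"dz":0.17,"ax":0,"ay":0,"az":0,"claw":0},
    {"dx":-0.36,"dy":0,"dz":0.17,"ax":0,"ay":0,"az":0,"claw":0},
    {"dx":-0.36,"dy":0,"dz":0.17,"ax":0,"ay":0,"az":0,"claw":0},
    {"dx":0,"dy":0,"dz":0,"ax":0,"ay":0,"az":0,"claw":0}
  ],
  "squeeze": 70
}}

```text
time: 22.58
ee_pos: [0.5434, -0.0225, 0.0703]
orientation: [0.739, -0.638, -0.162, -0.144]
force: [7.4, 1.4, -1.0]
grip_width: 0.0288
grasp_force: 70.2
```

```bash
python3 row.py
```

```text
t 22.57 q [-0.255  0.337 -0.197  1.212  0.402 -2.008] tcp tray [ 0.0014 -0.0609  0.0703] grasp tray [ 0.0013 -0.0688  0.0872]
axes in tray x,y,z cols:
 [[ 0.003 -1.     0.004]
 [-0.906 -0.001  0.423]
 [-0.423 -0.005 -0.906]] F [ 7.4  1.4 -1. ] w 0.0288 gf 70.2
top cap 208 [-0.0014  0.0044  0.141 ] 0.1416
top cap 213 [-0.0002  0.0675  0.1407] 0.1414
top cap 215 [-1.000e-04  1.154e-01  1.420e-01] 0.1413
top cap 215 [-0.0006  0.1586  0.1422] 0.1413
top plate 18 [-0.0536 -0.018   0.0226]
scene cap 131 [-0.0013  0.1597  0.1421] 0.1408
scene cap 136 [-0.0008  0.1159  0.1417] 0.1415
scene cap 135 [-0.0007  0.0686  0.1415] 0.1414
scene cap 145 [-0.0026  0.0047  0.1412] 0.1415
scene plate 80 [-0.072  -0.0157 -0.0056]
```

Emit:
{"name": "jog_arm", "arguments": {
  "deltas": [
    {"dx":-0.36,"dy":0,"dz":0.17,"ax":0,"ay":0,"az":0,"claw":0},
    {"dx":-0.36,"dy":0,"dz":0.17,"ax":0,"ay":0,"az":0,"claw":0},
    {"dx":-0.36,"dy":0,"dz":0.17,"ax":0,"ay":0,"az":0,"claw":0},
    {"dx":-0.36,"dy":0,"dz":0.17,"ax":0,"ay":0,"az":0,"claw":0},
    {"dx":-0.36,"dy":0,"dz":0.17,"ax":0,"ay":0,"az":0,"claw":0},
    {"dx":-0.36,"dy":0,"dz":0.17,"ax":0,"ay":0,"az":0,"claw":0},
    {"dx":-0.36,"dy":0,"dz":0.17,"ax":0,"ay":0,"az":0,"claw":0},
    {"dx":-0.27,"dy":0,"dz":0.13,"ax":0,"ay":0,"az":0,"claw":0},
    {"dx":0,"dy":0,"dz":0,"ax":0,"ay":0,"az":0,"claw":0}
  ],
  "squeeze": 70
}}

```text
time: 23.8
ee_pos: [0.5389, 0.008, 0.0703]
orientation: [0.739, -0.638, -0.162, -0.143]
force: [8.6, -0.3, -0.7]
grip_width: 0.0288
grasp_force: 70.3
```

```bash
python3 row.py
```

```text
t 23.8 q [-0.206  0.311 -0.232  1.182  0.41  -1.954] tcp tray [ 0.0013 -0.0301  0.0703] grasp tray [ 0.0013 -0.038   0.0872]
axes in tray x,y,z cols:
 [[ 0.003 -1.     0.004]
 [-0.906 -0.001  0.423]
 [-0.423 -0.005 -0.906]] F [ 8.6 -0.3 -0.7] w 0.0288 gf 70.3
top cap 209 [-0.0013  0.0352  0.1418] 0.1414
top cap 212 [-0.0002  0.075   0.1413] 0.1416
top cap 211 [-0.      0.1154  0.1418] 0.1414
top cap 219 [-0.0009  0.1585  0.1412] 0.1416
top plate 17 [-0.0227  0.0125  0.0142]
scene cap 129 [-0.0016  0.1596  0.1414] 0.1416
scene cap 427 [-0.0007  0.0779  0.1421] 0.1413
scene plate 70 [-0.0414  0.0147  0.0246]
```

Emit:
{"name": "jog_arm", "arguments": {
  "deltas": [
    {"dx":-0.09,"dy":0,"dz":0.04,"ax":0,"ay":0,"az":0,"claw":0},
    {"dx":-0.09,"dy":0,"dz":0.04,"ax":0,"ay":0,"az":0,"claw":0},
    {"dx":-0.09,"dy":0,"dz":0.04,"ax":0,"ay":0,"az":0,"claw":0},
    {"dx":0,"dy":0,"dz":0,"ax":0,"ay":0,"az":0,"claw":0}
  ],
  "squeeze": 70
}}

```text
time: 24.4
ee_pos: [0.5386, 0.0104, 0.0703]
orientation: [0.739, -0.639, -0.162, -0.143]
force: [7.7, -1.9, -0.2]
grip_width: 0.0286
grasp_force: 70.5
```

```bash
python3 row.py | head -12
```

```text
t 24.4 q [-0.201  0.309 -0.235  1.179  0.41  -1.949] tcp tray [ 0.0013 -0.0277  0.0703] grasp tray [ 0.0012 -0.0355  0.0872]
axes in tray x,y,z cols:
 [[ 0.003 -1.     0.004]
 [-0.907 -0.     0.422]
 [-0.422 -0.005 -0.907]] F [ 7.7 -1.9 -0.2] w 0.0286 gf 70.5
top cap 212 [-0.0012  0.0374  0.1419] 0.1416
top cap 216 [-0.0003  0.0773  0.1413] 0.1416
top cap 214 [-0.0003  0.1174  0.1421] 0.1414
top cap 217 [-0.0004  0.1585  0.1417] 0.1416
top plate 17 [-0.0203  0.0149  0.0167]
scene cap 129 [-0.0005  0.1611  0.1416] 0.1414
scene cap 419 [-0.0009  0.0787  0.1421] 0.1413
```

Emit:
{"name": "jog_arm", "arguments": {
  "deltas": [
    {"dx":-0.09,"dy":0,"dz":0.04,"ax":0,"ay":0,"az":0,"claw":0},
    {"dx":-0.09,"dy":0,"dz":0.04,"ax":0,"ay":0,"az":0,"claw":0},
    {"dx":0,"dy":0,"dz":0,"ax":0,"ay":0,"az":0,"claw":0}
  ],
  "squeeze": 70
}}

```text
time: 24.88
ee_pos: [0.5383, 0.0123, 0.0703]
orientation: [0.739, -0.639, -0.162, -0.143]
force: [8.0, -2.2, -0.4]
grip_width: 0.0289
grasp_force: 70.4
```

```bash
python3 row.py | head -12
```

```text
t 24.88 q [-0.198  0.307 -0.237  1.177  0.41  -1.945] tcp tray [ 0.0013 -0.0257  0.0703] grasp tray [ 0.0013 -0.0336  0.0872]
axes in tray x,y,z cols:
 [[ 0.003 -1.     0.004]
 [-0.907 -0.     0.422]
 [-0.422 -0.005 -0.907]] F [ 8.  -2.2 -0.4] w 0.0289 gf 70.4
top cap 212 [-0.0014  0.0397  0.1414] 0.141
top cap 217 [0.     0.0793 0.141 ] 0.1415
top cap 212 [0.0003 0.1193 0.1409] 0.1418
top cap 217 [-0.0008  0.1584  0.1412] 0.1415
top plate 21 [-0.0193  0.0165  0.0189]
scene cap 543 [-0.0012  0.1012  0.1421] 0.1412
scene plate 77 [-0.0377  0.0195  0.029 ]
```

Emit:
{"name": "jog_arm", "arguments": {
  "deltas": [
    {"dx":-0.09,"dy":0,"dz":0.04,"ax":0,"ay":0,"az":0,"claw":0},
    {"dx":-0.05,"dy":0,"dz":0.02,"ax":0,"ay":0,"az":0,"claw":0},
    {"dx":0,"dy":0,"dz":0,"ax":0,"ay":0,"az":0,"claw":0}
  ],
  "squeeze": 70
}}

```text
time: 25.35
ee_pos: [0.5382, 0.013, 0.0703]
orientation: [0.739, -0.639, -0.161, -0.143]
force: [6.7, -7.1, -0.4]
grip_width: 0.0287
grasp_force: 70.7
```

```bash
python3 row.py | head -12
```

```text
t 25.35 q [-0.196  0.306 -0.238  1.176  0.409 -1.942] tcp tray [ 0.0014 -0.0251  0.0703] grasp tray [ 0.0013 -0.0329  0.0873]
axes in tray x,y,z cols:
 [[ 0.002 -1.     0.004]
 [-0.907 -0.     0.42 ]
 [-0.42  -0.005 -0.907]] F [ 6.7 -7.1 -0.4] w 0.0287 gf 70.7
top cap 23 [-0.019  -0.1948  0.543 ] 0.5435
top cap 212 [-0.0015  0.0405  0.1413] 0.1417
top cap 211 [-0.      0.0795  0.142 ] 0.1416
top cap 217 [1.000e-04 1.197e-01 1.419e-01] 0.1417
top cap 213 [-0.0005  0.1588  0.1408] 0.1416
top plate 13 [-0.0179  0.0173  0.0191]
scene cap 256 [-0.002   0.1409  0.1421] 0.1415
```

The row is closed: force rises and motion stalls. I'll release and back away.

Emit:
{"name": "jog_arm", "arguments": {
  "deltas": [
    {"dx":0,"dy":0,"dz":0,"ax":0,"ay":0,"az":0,"claw":0.5},
    {"dx":0,"dy":0,"dz":0,"ax":0,"ay":0,"az":0,"claw":0.7},
    {"dx":0,"dy":0,"dz":0,"ax":0,"ay":0,"az":0,"claw":0.75},
    {"dx":0,"dy":0,"dz":0,"ax":0,"ay":0,"az":0,"claw":0.75},
    {"dx":0,"dy":0,"dz":-1,"ax":0,"ay":0,"az":0,"claw":0.75},
    {"dx":0,"dy":0,"dz":-2,"ax":0,"ay":0,"az":0,"claw":0.75},
    {"dx":0,"dy":0,"dz":-2,"ax":0,"ay":0,"az":0,"claw":0.75},
    {"dx":0,"dy":0,"dz":-2,"ax":0,"ay":0,"az":0,"claw":0.75},
    {"dx":0,"dy":0,"dz":-2,"ax":0,"ay":0,"az":0,"claw":0.75},
    {"dx":0,"dy":0,"dz":-2,"ax":0,"ay":0,"az":0,"claw":0.75},
    {"dx":0,"dy":0,"dz":-2,"ax":0,"ay":0,"az":0,"claw":0.75},
    {"dx":0,"dy":0,"dz":0,"ax":0,"ay":0,"az":0,"claw":0.75},
    {"dx":0,"dy":0,"dz":0,"ax":0,"ay":0,"az":0,"claw":0.75}
  ],
  "squeeze": 40
}}

```text
time: 27.08
ee_pos: [0.5431, -0.0397, 0.1862]
orientation: [0.738, -0.639, -0.165, -0.142]
force: [-0.6, 0.3, -0.1]
grip_width: 0.0639
grasp_force: 0.0
```

```bash
python3 row.py
```

```text
t 27.07 q [-0.284  0.302  0.014  1.476  0.396 -2.038] tcp tray [-0.0013 -0.0779  0.1862] grasp tray [-0.0013 -0.0859  0.2031]
axes in tray x,y,z cols:
 [[ 0.001 -1.    -0.001]
 [-0.906 -0.001  0.424]
 [-0.424  0.001 -0.906]] F [-0.6  0.3 -0.1] w 0.0639 gf 0.0
top cap 210 [-0.0015  0.0405  0.1418] 0.1417
top cap 213 [-0.0002  0.0796  0.1417] 0.1415
top cap 214 [-0.      0.1198  0.1412] 0.1415
top cap 216 [-0.0012  0.1587  0.1414] 0.1415
top plate 21 [-0.0189  0.0173  0.0195]
scene cap 405 [-0.0007  0.121   0.1417] 0.1409
scene cap 136 [-0.002   0.0412  0.141 ] 0.1414
scene plate 81 [-0.0366  0.0186  0.0295]
```

View pics/crop.png

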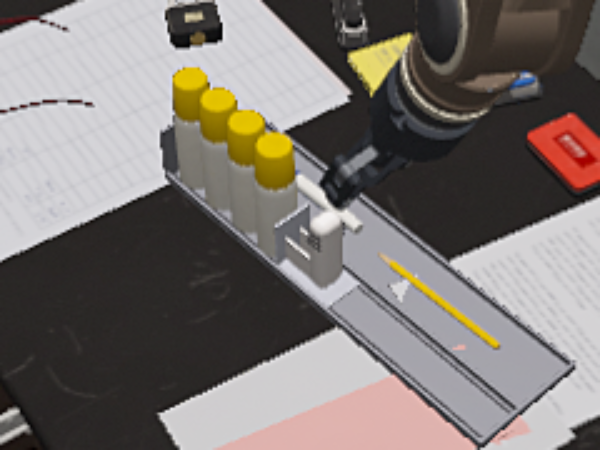

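The crop shows all four bottles upright in a closed row, caps from (190,93) to (275,160). The follower is against the last one, the pencil and marker haven't moved, and the gripper is clear.

```bash
python3 -c "
from h import *
print(close_job())"
```

```text
the job is handed in; nothing more can be done
None
```

The tipped bottle is upright again, and all four bottles stand in one closed row against the end stop, with the follower pushed up and released; I handed the job in at about 27 s, but it returned no verdict.

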